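# Lay out clock parts on their outline pads

### The job

The clock's four loose parts are to be laid out ready for assembly: set the count wheel, the fly fan, the spring barrel and the platform escapement each on the felt pad whose outline matches it, lying flat, centred on the outline and, for the two long ones, lined up with it (either end first). Set each one down gently instead of dropping it, and leave the dish of hour wheels and the screwdriver where they are.

Things in the scene. Friction and masses are not known exactly. Their poses are not given: they have to be found in the camera images.
- count_wheel: brass count wheel lying flat: spoked wheel 64 mm across, 5 mm thick, with five notches in its rim, and a plain round hub 14 mm in diameter standing up in the middle to 30 mm above its underside (free to grip from 6 to 30 mm). About 70 g. Turned any way round. Loose. Origin: centre of its underside, z up.
- fly_fan: steel fly fan lying flat, 80 mm long (its x axis), 28 mm wide (y): two bright vanes 4 mm thick with a thin rod on top (8 mm high), either side of a dark central block 18 mm (x) by 28 mm (y), 20 mm high. Grip the block's y faces, 28 mm apart, flush with the vanes' edges. 60 g. Yaw within 70 degrees; either way round fits. Loose. Origin: centre of its underside, z up.
- spring_barrel: brass spring barrel standing upright: plain drum 40 mm in diameter with a flat top 26 mm above its underside (a dark disc and an 8 mm high, 6 mm square steel stub on top), with a toothed flange at the foot, 49 mm in diameter over the teeth and 4 mm thick. About 120 g. Turned any way round. Loose. Origin: centre of its underside, z up.
- platform: platform escapement lying flat: brass plate 60 mm (its x axis) by 38 mm (y), 6 mm thick; brass bridge across its middle, 16 by 38 mm, 22 mm high overall, with a red jewel and two blue screws; steel balance wheel at the +x end. Grip the bridge's y faces, 38 mm apart, flush with the plate. 80 g. Yaw within 70 degrees; either way round fits. Loose. Origin: centre of its underside, z up.
- pad_wheel: fixed square wooden pad, 92 x 92 mm, its flat dark green felt top 8 mm above the bench, with a cream inlaid outline at its centre: a 64 mm disc with five notches in its rim (for the count wheel; its turn does not matter). Origin at the centre of the underside, z up. Its place and yaw (within 20 degrees of square) change at every start.
- pad_fly: fixed square wooden pad, 92 x 92 mm, its flat dark green felt top 8 mm above the bench, with a cream inlaid outline at its centre: a long narrow rectangle, 80 mm along the pad's x axis by 28 mm along y (for the fly fan). Origin at the centre of the underside, z up. Its place and yaw (within 20 degrees of square) change at every start.
- pad_barrel: fixed square wooden pad, 92 x 92 mm, its flat dark green felt top 8 mm above the bench, with a cream inlaid outline at its centre: a plain disc of 49 mm (for the spring barrel). Origin at the centre of the underside, z up. Its place and yaw (within 20 degrees of square) change at every start.
- pad_platform: fixed square wooden pad, 92 x 92 mm, its flat dark green felt top 8 mm above the bench, with a cream inlaid outline at its centre: a shorter, broader rectangle, 60 mm along the pad's x axis by 38 mm along y (for the platform escapement). Origin at the centre of the underside, z up. Its place and yaw (within 20 degrees of square) change at every start.
- dish: bystander: cream ceramic dish with brass hour wheels in it, 80 mm across, 22 mm high, loose, in the middle of the work area, 160 g; origin at the centre of its underside. Not to be moved.
- screwdriver: bystander: screwdriver with a dark horn handle (20 mm wide, 18 mm high), 160 mm long, lying nearly along x (blade to +x) on the right among the parts, loose; origin on its underside at the front of the handle, 80 mm behind the tip. Not to be moved.
Things that resemble listed ones, but are neither listed nor needed, are in the scene too. What is shaped like the count_wheel but green or pink is not meant.

How it is judged:
By the outcome, as a careful person would: the job done as asked, in the order asked, and still so for the second after the job is handed in, with the robot touching nothing.
It also fails if it takes over 102 s, if anything falls off the work surface, if the arm or the gripper's body presses on something with over 40 N, if the wrist force passes 120 N, or if a joint passes its speed limit or range.

### The arm

A 7-joint arm with a two-finger parallel gripper is mounted at the origin on the work surface. World frame = base frame: x ahead of the robot, y to its left, z up, the work surface at z = 0. Lengths are in m, angles in rad, forces in N, time in s.
With the tool pointing down it reaches from about 0.425 to 0.925 m from the base axis. Payload 6.8 kg.
Tool frame: the origin (TCP) lies at the very end of the fingers, on their centre line; the grasp point (between the pads) lies bot.hold_point_z behind it (bot.hold_point_z is the distance from the TCP to the grasp point, in m); z points along the fingers, y is the direction in which the jaws open and shut (so a half turn about z gives the same grasp; the last joint's range is limited). The gripper opens to 85 mm and grips with 20 to 120 N. Pads are 22 mm wide; open, the fingers measure 114 mm over their backs; the gripper's body (76 mm by 85 mm) begins 54 mm behind the grasp point. The pads swing forward as they close: fully open they stand 13 mm farther back than shut.
Start: joints at [-1.395, 0.477, 0.022, 1.555, -0.011, 1.109, -0.083], TCP at [0.189, 0.648, 0.231] pointing down, gripper open.
Joint ranges: [-2.96, 2.96], [-0.34, 2.1], [-1.41, 1.46], [0.24, 2.44], [-1.37, 4.51], [0.17, 1.92], [-2.96, 2.96]. Speed limits (rad/s): [2.39, 2.39, 3.14, 3.14, 3.14, 3.14, 3.14].

### API

Orientations are given as a rotation vector (axis times angle).
In Python, from station import bot gives the robot as it stands.
- The arm moves only by the tool move_arm, never from a script. Its argument "moves" is a list of rows, each a list of 4 numbers: the shift along the tool's x, y, z in mm, then the turn about the tool's z in rad. A call has 1 to 20 rows; each row is the pose to reach, as a shift and turn from the pose commanded when the call began, along the tool's axes at that moment; what a row does not reach only later rows make up. A row lasts 1/10 s, in which the tool goes at most 50 mm and 8.59 degrees, less where a joint would pass 70% of its speed; a pose out of reach is approached as far as the arm can. A call with a gripper value outside its range is refused whole. "gripper" is the opening, from 0 (shut) to 1 (fully open), set as the call begins (left out, the last holds). The fingers move at their own pace and stop on an object; the grip force is fixed at half the most. Time passes only in rows, so rows that repeat a pose let the fingers close. It gives the time, the measured TCP pose, the force and the opening at its end, in the units of the state.
- bot.get_obs(): the state, without advancing time (a new reading comes with each control period).
- bot.get_image(name): name is "scene" or "top" or "wrist"; returns the picture (384x512x3 uint8, red, green, blue); there is no depth.
- bot.camera_model(name): a dict with "intrinsics" (3x3 intrinsics, pixels), "D" ([k1, k2, p1, p2, k3] as OpenCV has them; the pictures are not rectified), "cam_to_world" (4x4, takes a point from camera to world coordinates). Camera axes: x right, y up, looking along -z (the intrinsics and any distortion apply to the point x, -y, -z); pixel columns grow to the right and rows downward; lengths in m; the calibration is good to about 2 mm. A picture is of the moment at which its call begins: read the wrist's pose just before it. camera_model takes no time and is no camera call; for the wrist camera it gives the pose at the moment of the call.
- bot.hand_in(): hands the job in, once; it reports no verdict.
The state is a dict: "t": time; "qpos": joint angles; "joint_vel": joint speeds; "joint_torque": joint torques, N m; "eef_pos": TCP position; "ee_rot": TCP orientation; "force": force on the tool from outside, world axes, zero at the start; "moment": the same for the moment, N m; "opening": opening from 0.0 (shut) to 1.0 (fully open).
Only numpy, scipy, OpenCV 4.12 (cv2) and the standard library are available. Lean on these libraries where they do the work, as an engineer would, in place of code of your own. Each camera call takes 0.05 s, during which the arm holds its last target. There are 200 camera calls.

## Working session

There is one attempt and no reset: what is moved stays moved. The work goes in short steps, Python scripts to look and compute and a tool call to move; the robot and the scene stay as the last step left them, time stands still between calls to the robot, and variables do not carry over. Pictures are saved under pics/ and viewed, about 12 in all and at most 16, crops included, and the job is handed in when it is done.

Besides the shell and the picture viewer there is one more tool, called after ">>>" by a JSON object that holds its "method" and its "body", one argument or row to a line. move_arm: Moves the arm, as the interface text tells. Its arguments: {"type":"object","properties":{"moves":{"type":"array","items":{"type":"array","items":{"type":"number"}}},"gripper":{"type":"number"}},"required":["moves"]}

```bash
ls; mkdir -p pics
python3 - <<'E'
from station import bot
import cv2, numpy as np
o=bot.get_obs(); print(o['t'],o['eef_pos'],o['ee_rot'],o['opening'],bot.hold_point_z)
for n in ['top','scene']:
    im=bot.get_image(n); cv2.imwrite(f'pics/{n}0.png',im[:,:,::-1])
    m=bot.camera_model(n); print(n,m['intrinsics'],m['D'],np.round(m['cam_to_world'],3))
im=cv2.imread('pics/top0.png'); cv2.imwrite('pics/top0b.png',cv2.resize(im,(800,600),interpolation=cv2.INTER_CUBIC))
E
```

```text
pics
0.0 [0.18885288 0.64745007 0.23035052] [-4.44227950e-01 -3.10990433e+00  2.73442127e-03] 1.0003997420723991 0.0187
top [[394.51105762   0.         260.47323234]
 [  0.         394.51105762 193.24330363]
 [  0.           0.           1.        ]] [-0.05111074  0.          0.          0.          0.        ] [[ 3.800e-02  9.780e-01 -2.030e-01  3.640e-01]
 [-9.990e-01  3.700e-02 -8.000e-03 -1.200e-02]
 [-1.000e-03  2.040e-01  9.790e-01  1.013e+00]
 [ 0.000e+00  0.000e+00  0.000e+00  1.000e+00]]
scene [[361.44235353   0.         254.3245365 ]
 [  0.         361.44235353 184.75991123]
 [  0.           0.           1.        ]] [-0.07614631  0.          0.          0.          0.        ] [[ 0.718 -0.563  0.41   0.983]
 [ 0.696  0.577 -0.427 -0.421]
 [ 0.004  0.592  0.806  0.889]
 [ 0.     0.     0.     1.   ]]
```

View pics/top0b.png

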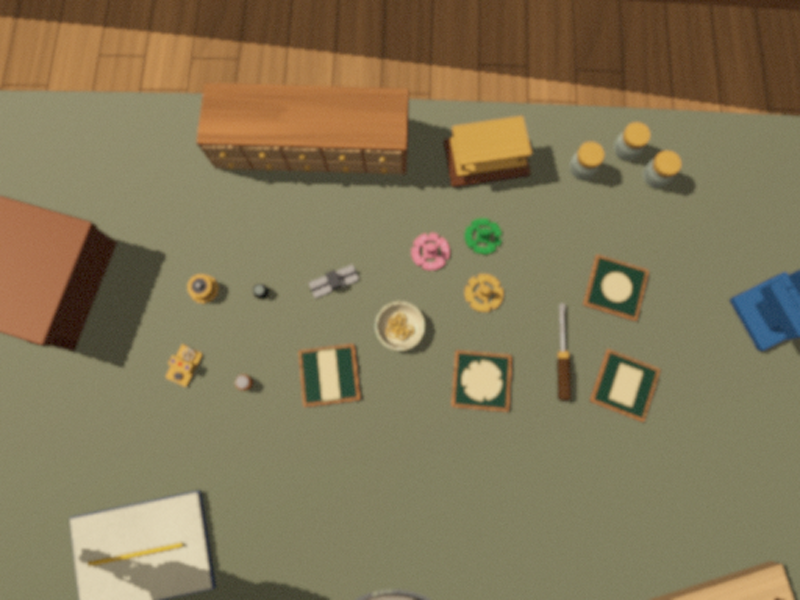

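View pics/scene0.png

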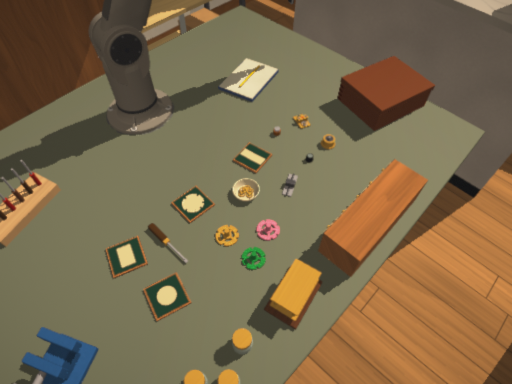

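```bash
cat > h.py <<'E'
from station import bot
import cv2, numpy as np
from scipy.spatial.transform import Rotation as R
def world(m,uv,z):
    "pixels (N,2) -> world points on plane z"
    uv=np.asarray(uv,float).reshape(-1,1,2)
    p=cv2.undistortPoints(uv,np.array(m['intrinsics']),np.array(m['D'])).reshape(-1,2)
    d=np.c_[p[:,0],-p[:,1],-np.ones(len(p))]@np.array(m['cam_to_world'])[:3,:3].T
    c=np.array(m['cam_to_world'])[:3,3]
    return c+d*((z-c[2])/d[:,2])[:,None]
def blobs(mask,amin,amax=1e9):
    cs,_=cv2.findContours(mask.astype(np.uint8),cv2.RETR_EXTERNAL,cv2.CHAIN_APPROX_NONE)
    return [c for c in cs if amin<=cv2.contourArea(c)<=amax]
def local(dx,dy,o):
    "world vector -> tool axes (mm)"
    return R.from_rotvec(o['ee_rot']).inv().apply(dx if dy is None else [*dx,dy])*1000
E
python3 - <<'E'
from h import *
im=cv2.imread('pics/top0.png'); m=bot.camera_model('top')
hsv=cv2.cvtColor(im,cv2.COLOR_BGR2HSV); H,S,V=cv2.split(hsv)
roi=np.zeros_like(H,bool); roi[140:280,95:430]=1
def rep(n,mask,z,amin):
    for c in blobs(mask&roi,amin):
        (u,v),sz,a=cv2.minAreaRect(c); M=cv2.moments(c); cu,cv_=M['m10']/M['m00'],M['m01']/M['m00']
        p=world(m,[[cu,cv_]],z)[0]; w=world(m,cv2.boxPoints(((u,v),sz,a)),z)
        e=[w[1]-w[0],w[2]-w[1]]; e.sort(key=np.linalg.norm)
        print(n,'px',round(cu,1),round(cv_,1),'xy',p[:2].round(4),'size',[round(np.linalg.norm(x)*1000) for x in e],'long-axis deg',round(np.degrees(np.arctan2(e[1][1],e[1][0]))%180,1))
rep('cream',(S<110)&(V>150),.008,60)
rep('yellow',(H>12)&(H<30)&(S>130)&(V>120),.01,40)
# pads: dark felt
rep('felt',(V<70)&(S>60)&(H>50)&(H<95),.008,80)
E
```

```text
cream px 400.2 246.1 xy [ 0.4491 -0.3643] size [40, 62] long-axis deg 160.2
cream px 308.0 243.3 xy [ 0.448  -0.1286] size [63, 64] long-axis deg 92.1
cream px 209.9 239.5 xy [0.448  0.1209] size [31, 84] long-axis deg 9.1
cream px 359.1 209.3 xy [ 0.5405 -0.2597] size [8, 79] long-axis deg 179.3
cream px 255.1 207.9 xy [0.534  0.0092] size [83, 84] long-axis deg 20.1
cream px 394.2 183.2 xy [ 0.6135 -0.3536] size [48, 49] long-axis deg 177.9
cream px 274.6 160.1 xy [ 0.6643 -0.0372] size [67, 68] long-axis deg 138.4
yellow px 310.0 249.2 xy [ 0.433  -0.1337] size [89, 94] long-axis deg 86.9
yellow px 389.1 248.8 xy [ 0.441  -0.3349] size [89, 98] long-axis deg 69.8
yellow px 226.6 240.1 xy [0.4482 0.078 ] size [30, 90] long-axis deg 178.4
yellow px 117.0 234.8 xy [0.4503 0.3598] size [42, 58] long-axis deg 158.9
yellow px 254.7 208.7 xy [0.5316 0.0102] size [30, 40] long-axis deg 58.1
yellow px 309.5 187.3 xy [ 0.5935 -0.1304] size [60, 61] long-axis deg 0.4
yellow px 128.0 183.5 xy [0.5858 0.3455] size [41, 46] long-axis deg 159.4
yellow px 390.1 188.0 xy [ 0.5996 -0.3417] size [91, 94] long-axis deg 75.7
felt px 388.8 241.5 xy [ 0.4599 -0.3352] size [16, 73] long-axis deg 160.4
felt px 394.1 183.3 xy [ 0.6131 -0.3534] size [74, 77] long-axis deg 74.9
```

```bash
cat >> h.py <<'E'
def plan(x,y,z,jaw=None):
    "row in mm/rad from measured pose; jaw = world angle (deg) of tool y, mod 180"
    o=bot.get_obs(); r=R.from_rotvec(o['ee_rot']); d=r.inv().apply(np.array([x,y,z])-o['eef_pos'])*1000
    ty=r.apply([0,1,0]); a=np.degrees(np.arctan2(ty[1],ty[0])); t=0
    if jaw is not None: t=-((jaw-a+90)%180-90)
    print('t',round(o['t'],2),'jaw now',round(a,1),'row',d.round(1),'turn',round(np.radians(t),3),'rows>=',int(max(np.linalg.norm(d)/50,abs(t)/8.59))+1,'q7',round(o['qpos'][6],2))
def look(tag,n='wrist',scale=1.5):
    m=bot.camera_model(n); im=bot.get_image(n)[:,:,::-1].copy(); cv2.imwrite(f'pics/{tag}.png',im)
    np.save(f'pics/{tag}.npy',{k:np.array(v) for k,v in m.items()},allow_pickle=True)
    return m,im
E
python3 -c "
from h import *
plan(.594,-.130,.23,90)"
```

```text
t 0.1 jaw now 73.7 row [-606.6 -633.     1.6] turn -0.284 rows>= 18 q7 -0.08
```

>>> {"method": "move_arm", "body": {
  "moves": [
    [-607,-633,0,-0.284],
    [-607,-633,0,-0.284],
    [-607,-633,0,-0.284],
    [-607,-633,0,-0.284],
    [-607,-633,0,-0.284],
    [-607,-633,0,-0.284],
    [-607,-633,0,-0.284],
    [-607,-633,0,-0.284],
    [-607,-633,0,-0.284],
    [-607,-633,0,-0.284],
    [-607,-633,0,-0.284],
    [-607,-633,0,-0.284],
    [-607,-633,0,-0.284],
    [-607,-633,0,-0.284],
    [-607,-633,0,-0.284],
    [-607,-633,0,-0.284],
    [-607,-633,0,-0.284],
    [-607,-633,0,-0.284],
    [-607,-633,0,-0.284],
    [-607,-633,0,-0.284]
  ],
  "gripper": 1
}}

```text
t: 2.1
eef_pos: [0.594, -0.1298, 0.2306]
ee_rot: [-0.002, -3.14, -0.0]
force: [0.2, -0.0, -0.6]
opening: 0.997
```

```bash
python3 -c "
from h import *
plan(.594,-.130,.23,90)
m,im=look('w1'); print(np.round(m['cam_to_world'],3))"
```

```text
t 2.1 jaw now 89.9 row [ 0.  -0.2  0.6] turn -0.001 rows>= 1 q7 1.84
[[ 0.002 -0.954 -0.298  0.519]
 [ 1.     0.002  0.001 -0.13 ]
 [-0.    -0.298  0.954  0.374]
 [ 0.     0.     0.     1.   ]]
```

View pics/w1.png

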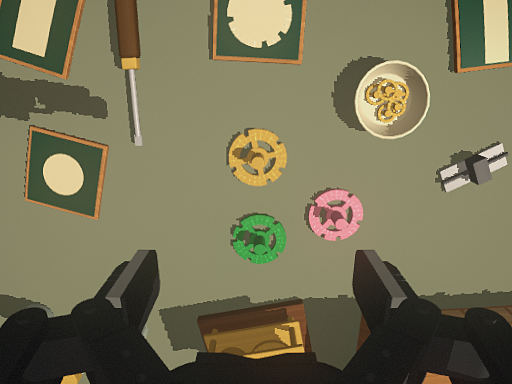

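```bash
cat >> h.py <<'E'
def meas(m,mask,z,amin,amax=1e9):
    "blobs: world centre of the outer contour, sizes (mm), long axis (deg)"
    out=[]
    for c in blobs(mask,amin,amax):
        w=world(m,c.reshape(-1,2),z)[:,:2]*1000
        (rc,sz,a)=cv2.minAreaRect(w.astype(np.float32)); cc,rr=cv2.minEnclosingCircle(w.astype(np.float32))
        M=cv2.moments(w.astype(np.float32).reshape(-1,1,2)); cen=np.array([M['m10'],M['m01']])/M['m00']
        if sz[0]<sz[1]: a+=90
        a=(a+90)%180-90
        u=c.reshape(-1,2).mean(0)
        out.append((cen,np.array(rc),np.array(cc),rr,np.array(sz),a,u))
        print('px',u.round(),'centroid',cen.round(1),'rect',np.round(rc,1),np.round(sz,1),'deg',round(a,1),'circ',np.round(cc,1),round(rr,1))
    return out
def hsv(im): return cv2.split(cv2.cvtColor(np.ascontiguousarray(im),cv2.COLOR_BGR2HSV))
def brass(im):
    H,S,V=hsv(im); return (H>12)&(H<32)&(S>130)&(V>95)
def cream(im):
    H,S,V=hsv(im); return (S<110)&(V>170)
E
python3 -c "
from h import *
im=cv2.imread('pics/w1.png'); m=np.load('pics/w1.npy',allow_pickle=True).item()
b=brass(im); b[:90]=0; b[220:]=0; meas(m,b,.005,300)
print(); meas(m,cream(im),.008,300)"
```

```text
px [258. 157.] centroid [ 597.7 -128.3] rect [ 597.9 -128. ] [63.5 64.1] deg -45.5 circ [ 597.7 -128.2] 32.5
px [ 65. 172.] centroid [ 615.6 -351.8] rect [ 615.5 -351.8] [94.4 92.9] deg 74.4 circ [ 615.8 -351.6] 65.3
px [387. 101.] centroid [537.9  13.2] rect [540.7  10.6] [33.  47.3] deg -88.8 circ [533.   10.9] 24.5

px [333. 215.] centroid [665.9 -34.5] rect [666.2 -36.4] [63.7 62.6] deg 89.9 circ [666.  -36.8] 32.3
px [ 63. 174.] centroid [ 615.4 -352. ] rect [ 615. -352.] [48.2 48.4] deg -49.7 circ [ 615.5 -352. ] 24.8
px [392.  99.] centroid [534.7  16.2] rect [534.7  16. ] [82.4 81.4] deg 7.1 circ [534.8  16.3] 41.5
px [496.  31.] centroid [458.9 125. ] rect [458.5 125.1] [64.8 28.3] deg 9.3 circ [458.3 124.9] 34.9
px [260.  20.] centroid [ 457.4 -126.4] rect [ 460.3 -126.1] [63.8 44.9] deg 89.9 circ [ 450.8 -126.1] 32.3
px [34. 25.] centroid [ 454.1 -362.4] rect [ 451.9 -362.3] [38.6 58.9] deg -19.5 circ [ 451.6 -362. ] 34.4
```

>>> {"method": "move_arm", "body": {
  "moves": [
    [0,0,40,3],
    [0,0,40,3],
    [0,0,40,3],
    [0,0,40,3],
    [0,0,40,3],
    [0,0,40,3],
    [0,0,40,3],
    [0,0,40,3],
    [0,0,40,3],
    [0,0,40,3],
    [0,0,40,3],
    [0,0,40,3],
    [0,0,40,3],
    [0,0,40,3],
    [0,0,40,3],
    [0,0,40,3],
    [0,0,40,3],
    [0,0,40,3],
    [0,0,40,3],
    [0,0,40,3]
  ],
  "gripper": 0.45
}}

```text
t: 4.15
eef_pos: [0.5942, -0.1271, 0.1909]
ee_rot: [-3.132, -0.217, 0.001]
force: [0.5, 0.8, -0.1]
opening: 0.452
```

```bash
python3 -c "
from h import *
plan(.5977,-.1283,.0,90)
m,im=look('w2')
print('brass');meas(m,brass(im),.005,300)
print('cream'); meas(m,cream(im),.008,300)
print('pinkgreen');H,S,V=hsv(im);meas(m,((H>150)&(S>80)&(V>100)),.005,300);meas(m,((H>50)&(H<80)&(S>150)&(V>60)),.005,500)
im=cv2.imread('pics/w1.png'); m=np.load('pics/w1.npy',allow_pickle=True).item();H,S,V=hsv(im);meas(m,((H>150)&(S>80)&(V>100)),.005,300);meas(m,((H>50)&(H<80)&(S>150)&(V>60)),.005,500)
"
```

```text
t 4.15 jaw now -82.1 row [  3.4   2.1 190.9] turn 0.138 rows>= 4 q7 -0.69
brass
px [450. 289.] centroid [ 485.6 -361. ] rect [ 467.4 -366.7] [97.5 56.4] deg 68.7 circ [ 466.  -366.3] 55.2
px [361. 277.] centroid [ 481.6 -261.3] rect [ 480.4 -260.6] [40.6 20.5] deg 0.3 circ [ 480.3 -261.2] 22.1
px [254. 287.] centroid [ 466.6 -146.2] rect [ 450.3 -131.9] [79.5 94.4] deg -3.2 circ [ 450.3 -131.7] 60.6
px [ 40. 257.] centroid [469.   97.5] rect [452.9 122.4] [92.8 91.6] deg 8.7 circ [452.6 122.8] 64.2
px [117. 202.] centroid [532.7  12.8] rect [531.8  13.9] [42.6 44.1] deg -55.1 circ [533.4  11.9] 24.8
px [257. 160.] centroid [ 598.1 -128.2] rect [ 598.1 -127.7] [63.7 63.5] deg 23.2 circ [ 598.2 -128.1] 32.5
px [463. 177.] centroid [ 616.  -331.4] rect [ 613.7 -351.6] [95.6 91.6] deg 73.9 circ [ 613.2 -351. ] 65.0
cream
px [443. 300.] centroid [ 462.9 -366.9] rect [ 462.1 -366. ] [39.1 36. ] deg 69.7 circ [ 461.8 -366.3] 25.2
px [237. 288.] centroid [ 449.8 -126.5] rect [ 450.  -127.9] [59.6 64.7] deg -2.7 circ [ 450.1 -125.2] 32.6
px [ 21. 256.] centroid [451.9 125. ] rect [451.8 125.1] [82.4 29.2] deg 8.9 circ [452.1 124.4] 43.1
px [372. 229.] centroid [ 542.9 -258.3] rect [ 540.1 -258.8] [82.2  8.4] deg 0.4 circ [ 540.1 -258.6] 41.1
px [111. 206.] centroid [528.5  17.1] rect [528.5  17.2] [83.6 83.8] deg -20.3 circ [528.5  16.9] 42.7
px [473. 177.] centroid [ 613.7 -352.2] rect [ 613.9 -352.3] [49.9 49.8] deg 57.9 circ [ 613.8 -352.4] 25.6
px [171.  74.] centroid [667.6 -36.9] rect [667.8 -37. ] [64.8 64.1] deg 5.8 circ [667.6 -37. ] 33.0
pinkgreen
px [174.  82.] centroid [664.9 -40.6] rect [664.7 -39.6] [57.8 45.7] deg 86.4 circ [659.8 -39.3] 30.5
px [335. 215.] centroid [666.3 -36.5] rect [666.7 -36.3] [63.9 62.5] deg 58.7 circ [666.6 -36.3] 32.3
```

View pics/w2.png

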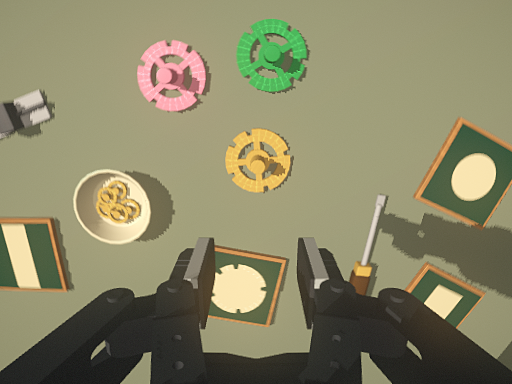

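>>> {"method": "move_arm", "body": {
  "moves": [
    [3.5,2,40,0],
    [3.5,2,80,0],
    [3.5,2,120,0],
    [3.5,2,150,0],
    [3.5,2,170,0],
    [3.5,2,180,0],
    [3.5,2,183,0],
    [3.5,2,183,0]
  ]
}}

```text
t: 5.0
eef_pos: [0.5988, -0.1311, 0.0091]
ee_rot: [3.133, 0.224, 0.002]
force: [-1.1, 0.1, 0.1]
opening: 0.454
```

>>> {"method": "move_arm", "body": {
  "moves": [
    [0,0,0,0],
    [0,0,0,0],
    [0,0,0,0],
    [0,0,0,0],
    [0,0,0,0],
    [0,0,0,0],
    [0,0,0,0],
    [0,0,-10,0],
    [0,0,-30,0],
    [0,0,-60,0],
    [0,0,-60,0]
  ],
  "gripper": 0
}}

```text
t: 6.1
eef_pos: [0.6006, -0.1326, 0.0733]
ee_rot: [3.132, 0.221, 0.01]
force: [-0.0, -0.5, 1.0]
opening: 0.138
```

```bash
python3 -c "
from h import *
o=bot.get_obs();print(o['force'],o['moment'])
plan(.4505,-.1262,.075)
m,im=look('w3')"
```

```text
[-0.03723371 -0.54365454  1.0062454 ] [ 0.0158916  -0.08127583  0.01072716]
t 6.1 jaw now -81.9 row [-147.7  -27.5   -2.7] turn 0.0 rows>= 4 q7 -0.58
```

View pics/w3.png

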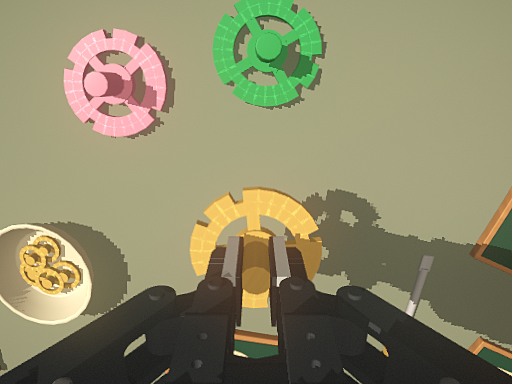

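>>> {"method": "move_arm", "body": {
  "moves": [
    [-45,-9,-5,0],
    [-90,-18,-5,0],
    [-125,-24,-5,0],
    [-147,-28,-5,0],
    [-147,-28,-5,0],
    [-147,-28,-5,0],
    [-147,-28,-5,0]
  ]
}}

```text
t: 6.85
eef_pos: [0.4501, -0.1242, 0.0735]
ee_rot: [3.133, 0.224, 0.002]
force: [0.3, 0.2, -1.0]
opening: 0.141
```

```bash
python3 -c "
from h import *
plan(.4514,-.1262,.017)
m,im=look('w4')"
```

```text
t 6.85 jaw now -81.8 row [ 0.9  2.2 56.5] turn 0.0 rows>= 2 q7 -0.46
```

View pics/w4.png

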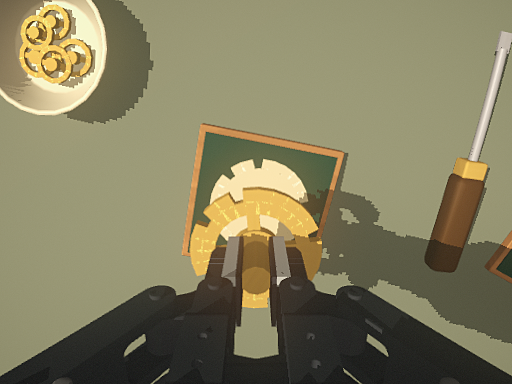

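>>> {"method": "move_arm", "body": {
  "moves": [
    [1,2,25,0],
    [1,2,42,0],
    [1,2,50,0],
    [1,2,54,0],
    [1,2,55.5,0],
    [1,2,56,0],
    [1,2,56.5,0],
    [1,2,56.5,0]
  ]
}}

```text
t: 7.7
eef_pos: [0.4504, -0.1262, 0.0176]
ee_rot: [-3.134, -0.222, -0.002]
force: [-2.2, 1.1, 5.0]
opening: 0.139
```

>>> {"method": "move_arm", "body": {
  "moves": [
    [0,0,0,0],
    [0,0,0,0],
    [0,0,0,0],
    [0,0,-10,0],
    [0,0,-30,0],
    [0,0,-70,0],
    [0,0,-120,0],
    [0,0,-160,0],
    [0,0,-170,0],
    [0,0,-170,0]
  ],
  "gripper": 0.4
}}

```text
t: 8.7
eef_pos: [0.4509, -0.126, 0.1882]
ee_rot: [-3.133, -0.223, -0.005]
force: [0.1, 0.4, -0.4]
opening: 0.4
```

```bash
python3 -c "
from h import *
plan(.60,.115,.2,110)
m,im=look('w5'); H,S,V=hsv(im)
b=brass(im)&(S>150)
meas(m,brass(im),.013,300); print(); meas(m,(V<90)&(H>40)&(H<100)&(S>60),.008,500)
"
```

```text
t 8.7 jaw now -81.8 row [ 181.8 -217.4  -11.2] turn -0.207 rows>= 6 q7 -0.64
px [466. 197.] centroid [ 457.2 -333.1] rect [ 453.3 -355.3] [93.7 89.8] deg 70.2 circ [ 452.7 -355. ] 63.5
px [390. 172.] centroid [ 463.1 -257.9] rect [ 462.9 -257.6] [79.9 21.6] deg 0.7 circ [ 462.9 -257.5] 40.1
px [256. 163.] centroid [ 452.7 -125.9] rect [ 452.6 -125.9] [89.9 89.9] deg -3.1 circ [ 452.7 -125.6] 62.5
px [ 38. 133.] centroid [456.2  84.8] rect [454.6 106.3] [90.2 71.1] deg 8.8 circ [454.7 107. ] 56.7
px [121.  59.] centroid [533.    9.4] rect [532.2  10.3] [43.2 43. ] deg 32.5 circ [532.9   7.9] 23.9
px [478.  48.] centroid [ 594.2 -311.1] rect [ 600.9 -331. ] [71. 58.] deg 75.3 circ [ 599.3 -331. ] 44.5

px [492.  39.] centroid [ 602.3 -325.7] rect [ 600.2 -324.2] [78.1 51.9] deg 16.3 circ [ 604.1 -337.4] 40.9
```

View pics/w5.png

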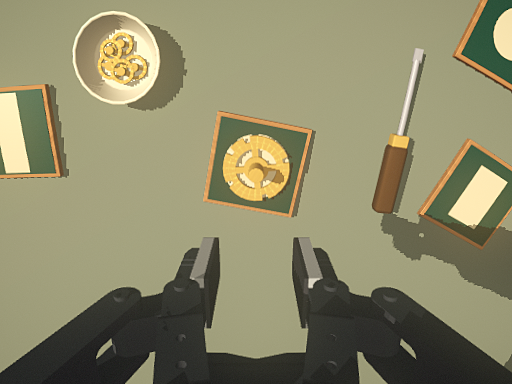

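```bash
python3 -c "
from h import *
im=cv2.imread('pics/w5.png'); m=np.load('pics/w5.npy',allow_pickle=True).item()
H,S,V=hsv(im); yy,xx=np.mgrid[:384,:512]; roi=np.hypot(xx-256,yy-167)<42
meas(m,((V>110)&roi),.013,500)
meas(m,brass(im)&(xx>195)&(xx<325),.008,2000)
im=cv2.imread('pics/w1.png'); m=np.load('pics/w1.npy',allow_pickle=True).item()
H,S,V=hsv(im);print(); b=((S<40)&(V>100)|(V<95)&(S<60))&(xx>430)&(yy>130)&(yy<200); meas(m,b,.006,200)
"
```

```text
px [255. 168.] centroid [ 450.6 -126. ] rect [ 450.2 -125.9] [66.7 64.7] deg 9.7 circ [ 450.5 -126. ] 33.8
px [256. 163.] centroid [ 451.5 -126.1] rect [ 451.5 -126.1] [91.3 91.3] deg -3.1 circ [ 451.5 -125.8] 63.5

px [474. 167.] centroid [608.9 123.7] rect [610.3 125.2] [39.9 85.4] deg -67.6 circ [605.9 122.6] 43.4
```

```bash
python3 -c "
from h import *
plan(.609,.122,.19,25)"
```

```text
t 8.75 jaw now -81.8 row [ 192.5 -222.5   -2.8] turn 1.277 rows>= 9 q7 -0.64
```

>>> {"method": "move_arm", "body": {
  "moves": [
    [192,-222,-3,1.277],
    [192,-222,-3,1.277],
    [192,-222,-3,1.277],
    [192,-222,-3,1.277],
    [192,-222,-3,1.277],
    [192,-222,-3,1.277],
    [192,-222,-3,1.277],
    [192,-222,-3,1.277],
    [192,-222,-3,1.277],
    [192,-222,-3,1.277],
    [192,-222,-3,1.277],
    [192,-222,-3,1.277]
  ],
  "gripper": 0.6
}}

```text
t: 9.95
eef_pos: [0.6084, 0.1206, 0.189]
ee_rot: [2.649, -1.687, -0.002]
force: [-0.4, 0.4, -0.2]
opening: 0.601
```

```bash
python3 -c "
from h import *
plan(.609,.122,.19,25)
m,im=look('w6')"
```

```text
t 9.95 jaw now -155.0 row [-1.  -1.1 -1. ] turn 0.0 rows>= 1 q7 -2.16
```

View pics/w6.png

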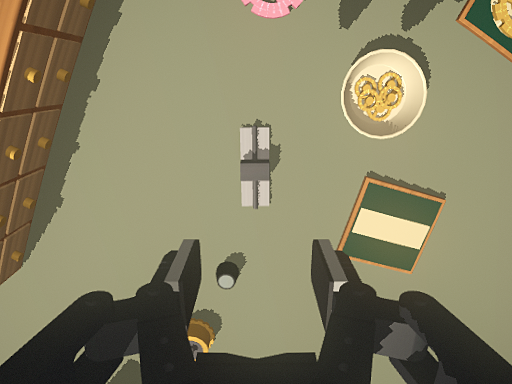

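```bash
python3 -c "
from h import *
im=cv2.imread('pics/w6.png'); m=np.load('pics/w6.npy',allow_pickle=True).item()
H,S,V=hsv(im); yy,xx=np.mgrid[:384,:512]
r=(xx>225)&(xx<290)&(yy>110)&(yy<220)
print(im[190,245],im[168,255],im[140,244],im[175,225],im[158,275])
b=((S<35)&(V>90)&r).astype(np.uint8); b=cv2.morphologyEx(b,cv2.MORPH_CLOSE,np.ones((5,5)))
cv2.imwrite('pics/m.png',b[100:230,215:300]*255)
meas(m,b,.004,200)
print();meas(m,cream(im)&(yy>170),.008,500); meas(m,brass(im)&(xx>330)&(yy>160),.008,1500)
"
```

```text
[189 203 212] [109 120 126] [188 202 211] [124 160 161] [ 78 101 101]
px [255. 166.] centroid [609.  125.2] rect [608.8 126.1] [27.4 84. ] deg -64.4 circ [607.8 125.2] 42.4

px [390. 228.] centroid [450.3 123.6] rect [450.3 123.7] [81.  28.9] deg 9.4 circ [450.4 123.3] 42.1
```

```bash
python3 -c "
from h import *
im=cv2.imread('pics/w6.png'); m=np.load('pics/w6.npy',allow_pickle=True).item()
print(im[112:216:1,246].max(1)); print(im[112:216,266].max(1)); print(im[168,232:282].max(1)); print(im[140,232:282].max(1))
for uv,z in [((247,127),.004),((247,208),.0),((247,206),.004),((268,127),.004),((268,206),.004),((255,160),.02),((255,182),.0)]: print(uv,z,(world(m,[uv],z)[0]*1000).round(1))
"
```

```text
[163 162 163 162 163 164 163 163 162 162 165 154 116 112  90 147 206 214
 211 210 210 209 210 210 210 211 209 211 209 210 210 210 210 211 211 210
 211 211 211 212 218 186 124 132 134 135 140 109  66  69  70 105 125 124
 125 129 127 127 125 127 126 127 125 123 122 124 126 123 137 199 218 213
 213 214 214 214 214 214 215 214 214 214 214 214 214 214 214 215 214 216
 214 214 214 211 182 159 162 163 162 162 164 162 162 162]
[161 164 162 163 162 163 162 162 163 164 152  98  92  96  91 165 219 210
 209 210 209 208 209 208 208 209 209 209 209 210 210 209 209 209 212 213
 179 125 132 133 135 132 134 133 134 137 130  96  67  72  74 111 125 121
 122 124 124 124 123 121 123 122 122 121 119 120 120 116 150 201 214 211
 209 209 209 210 210 210 209 210 209 210 210 209 210 209 209 209 209 209
 210 210 213 202 172 160 162 163 163 163 163 162 163 163]
[162 163 163 164 163 162 164 167 134 126 127 128 128 127 127 128 128 128
 128 129 127 126 126 126 127 125 125 126 126 125 125 126 125 124 124 123
 131  94  99 104 102  99  89 164 167 165 162 162 162 163]
[162 163 164 162 163 164 161 155 211 214 208 208 211 212 209 208 210 208
 207 219 143 124 128 110  76 139 211 209 210 212 211 213 211 208 209 211
 223 128  82 160 165 163 163 162 162 162 162 162 163 161]
(247, 127) 0.004 [632.4  91.8   4. ]
(247, 208) 0.0 [597.3 168.8   0. ]
(247, 206) 0.004 [598.8 165.3   4. ]
(268, 127) 0.004 [614.1  83.3   4. ]
(268, 206) 0.004 [579.2 156.2   4. ]
(255, 160) 0.02 [613.2 114.7  20. ]
(255, 182) 0.0 [601.7 139.6   0. ]
```

```bash
python3 -c "
import cv2; im=cv2.imread('pics/w6.png')[105:225,210:310]; cv2.imwrite('pics/c6.png',cv2.resize(im,(500,600),interpolation=cv2.INTER_NEAREST))"
```

```text
(no output)
```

View pics/c6.png

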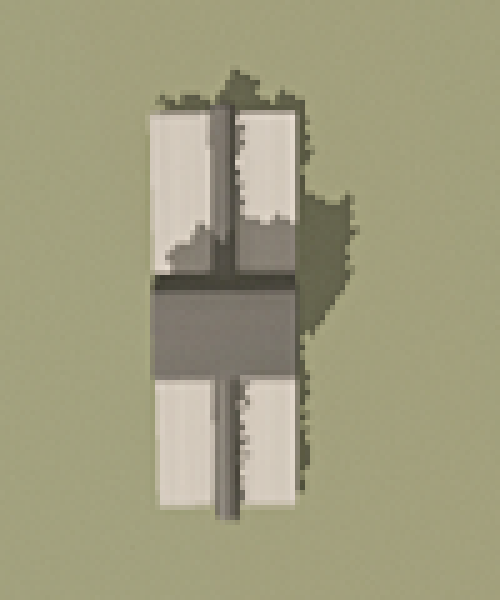

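```bash
python3 -c "
from h import *
m=np.load('pics/w6.npy',allow_pickle=True).item()
w=world(m,[(240,127.3),(269.7,127.3),(269.6,206),(241.7,206)],.004)[:,:2]*1000
print(w.round(1),w.mean(0)); e=w[0]+w[1]-w[2]-w[3]; print(np.linalg.norm(e)/2,np.degrees(np.arctan2(e[1],e[0])), np.linalg.norm(w[0]-w[1]),np.linalg.norm(w[3]-w[2]))
c=w.mean(0)/1000; plan(c[0],c[1],0.003,-155)
print(np.round(m['cam_to_world'][:3,3],3))
"
```

```text
[[638.4  94.9]
 [612.5  82.8]
 [577.7 155.5]
 [603.7 167.6]] [608.05949553 125.22068813]
80.59560011371765 -64.50233381158188 28.554346223152155 28.745102826616836
t 10.0 jaw now -155.0 row [ -4.2  -1.6 186.3] turn 0.0 rows>= 4 q7 -2.16
[0.643 0.051 0.332]
```

>>> {"method": "move_arm", "body": {
  "moves": [
    [-4,-1.5,45,-0.009],
    [-4,-1.5,90,-0.009],
    [-4,-1.5,130,-0.009],
    [-4,-1.5,160,-0.009],
    [-4,-1.5,176,-0.009],
    [-4,-1.5,183,-0.009],
    [-4,-1.5,186,-0.009],
    [-4,-1.5,186,-0.009],
    [-4,-1.5,186,-0.009]
  ]
}}

```text
t: 10.9
eef_pos: [0.6093, 0.1252, 0.0052]
ee_rot: [-2.656, 1.676, -0.002]
force: [0.7, 0.5, -0.1]
opening: 0.599
```

>>> {"method": "move_arm", "body": {
  "moves": [
    [0,0,0,0],
    [0,0,0,0],
    [0,0,0,0],
    [0,0,0,0],
    [0,0,0,0],
    [0,0,0,0],
    [0,0,-10,0],
    [0,0,-30,0],
    [0,0,-60,0],
    [0,0,-60,0],
    [0,0,-60,0]
  ],
  "gripper": 0
}}

```text
t: 12.0
eef_pos: [0.6089, 0.1252, 0.0653]
ee_rot: [-2.655, 1.676, -0.002]
force: [-0.0, 0.3, -0.6]
opening: 0.31
```

```bash
python3 -c "
from h import *
plan(.4503,.1237,.063,99.3)
m,im=look('w7')"
```

```text
t 12.0 jaw now -154.5 row [-66.8 143.9   2. ] turn -1.289 rows>= 9 q7 -2.07
```

View pics/w7.png

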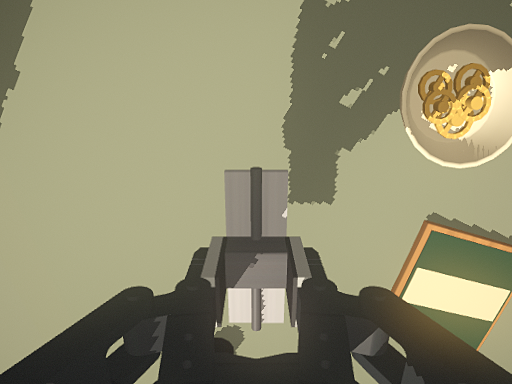

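>>> {"method": "move_arm", "body": {
  "moves": [
    [-67,144,0,-1.289],
    [-67,144,0,-1.289],
    [-67,144,0,-1.289],
    [-67,144,0,-1.289],
    [-67,144,0,-1.289],
    [-67,144,0,-1.289],
    [-67,144,0,-1.289],
    [-67,144,0,-1.289],
    [-67,144,0,-1.289],
    [-67,144,0,-1.289],
    [-67,144,0,-1.289],
    [-67,144,0,-1.289]
  ]
}}

```text
t: 13.25
eef_pos: [0.4494, 0.1236, 0.0636]
ee_rot: [3.131, 0.252, -0.001]
force: [-0.7, -0.3, -0.4]
opening: 0.31
```

```bash
python3 -c "
from h import *
plan(.4508,.1240,.0135,99.2)
m,im=look('w8')
meas(m,brass(im),.008,1500)
"
```

```text
t 13.25 jaw now -80.8 row [ 1.5 -0.2 50.1] turn 0.0 rows>= 2 q7 -0.89
px [257. 181.] centroid [472.9 126.7] rect [453.3 123.6] [89.  91.1] deg -80.7 circ [452.8 123.4] 62.8
px [464. 109.] centroid [532.7  12.2] rect [531.3  13.7] [44.4 43.6] deg 37.1 circ [533.2  11.6] 24.8
```

>>> {"method": "move_arm", "body": {
  "moves": [
    [1.5,0,20,0],
    [1.5,0,35,0],
    [1.5,0,44,0],
    [1.5,0,47.5,0],
    [1.5,0,49,0],
    [1.5,0,50,0],
    [1.5,0,50.5,0],
    [1.5,0,50.5,0]
  ]
}}

```text
t: 14.1
eef_pos: [0.4512, 0.1241, 0.0136]
ee_rot: [-3.131, -0.255, -0.001]
force: [0.8, 0.8, -0.4]
opening: 0.312
```

>>> {"method": "move_arm", "body": {
  "moves": [
    [0,0,0.5,0],
    [0,0,0.7,0],
    [0,0,0.7,0]
  ]
}}

```text
t: 14.4
eef_pos: [0.4511, 0.1241, 0.0128]
ee_rot: [-3.131, -0.255, -0.0]
force: [-0.0, 0.4, 2.5]
opening: 0.313
```

Contact. Release gently and rise.

>>> {"method": "move_arm", "body": {
  "moves": [
    [0,0,0,0],
    [0,0,0,0],
    [0,0,0,0],
    [0,0,-10,0],
    [0,0,-30,0],
    [0,0,-70,0],
    [0,0,-120,0],
    [0,0,-160,0],
    [0,0,-176,0],
    [0,0,-176,0],
    [0,0,-176,0]
  ],
  "gripper": 0.6
}}

```text
t: 15.5
eef_pos: [0.4507, 0.1242, 0.1885]
ee_rot: [-3.13, -0.256, 0.0]
force: [0.5, 0.4, -0.0]
opening: 0.602
```

```bash
python3 -c "
from h import *
m,im=look('w9'); plan(.588,.347,.19,105)
meas(m,brass(im),.008,1500)
cv2.imwrite('pics/w9b.png',im)
im2=cv2.imread('pics/top0.png'); 
"
```

```text
t 15.55 jaw now -80.7 row [ 172.1 -197.7   -2.2] turn -0.099 rows>= 6 q7 -1.08
px [487. 205.] centroid [ 447.8 -127.8] rect [ 446.8 -125.4] [67.  59.3] deg 23.2 circ [ 448.8 -129.2] 34.6
px [257. 162.] centroid [451.7 123.4] rect [451.4 123.3] [91.7 91.4] deg 9.3 circ [451.6 123.2] 63.6
px [ 21. 121.] centroid [458.4 361.2] rect [459.  363.7] [46.  61.2] deg -21.3 circ [458.1 359.4] 34.7
```

View pics/w9.png

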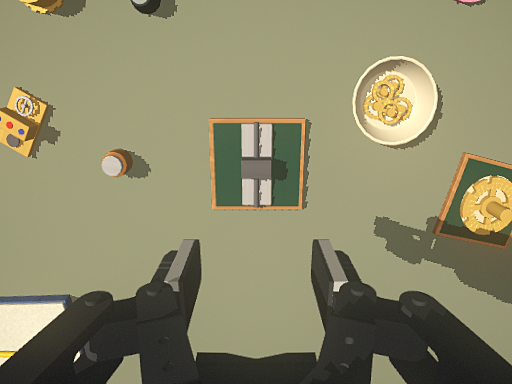

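>>> {"method": "move_arm", "body": {
  "moves": [
    [170,-197,0,-0.1],
    [170,-197,0,-0.1],
    [170,-197,0,-0.1],
    [170,-197,0,-0.1],
    [170,-197,0,-0.1],
    [170,-197,0,-0.1],
    [170,-197,0,-0.1],
    [170,-197,0,-0.1],
    [170,-197,0,-0.1]
  ],
  "gripper": 0.75
}}

```text
t: 16.45
eef_pos: [0.5864, 0.3435, 0.1884]
ee_rot: [3.115, 0.407, -0.002]
force: [-0.5, -0.2, 0.4]
opening: 0.75
```

```bash
python3 -c "
from h import *
m,im=look('w10'); plan(.588,.347,.19)
print('base z0.002');meas(m,brass(im),.003,300)
"
```

```text
t 16.5 jaw now -75.1 row [ 2.3 -2.5 -1.4] turn 0.0 rows>= 1 q7 -1.29
base z0.002
px [417. 288.] centroid [493.5 124.7] rect [493.7 126.2] [13.4 90.5] deg -86.0 circ [489.8 125.9] 45.3
px [208. 273.] centroid [457.6 361.7] rect [455.3 361.6] [43.5 62.6] deg -21.5 circ [455.8 364.2] 35.9
px [255. 162.] centroid [586.4 344.4] rect [586.6 344.2] [49.9 47.8] deg 14.8 circ [586.4 344.5] 25.5
```

View pics/w10.png

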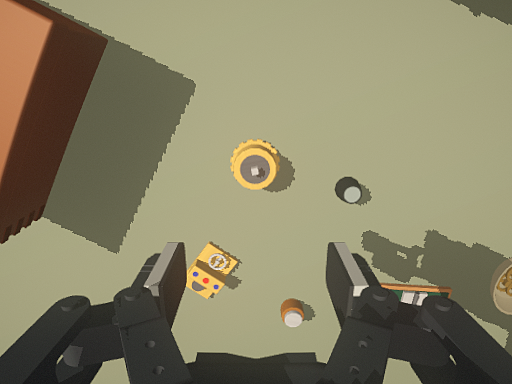

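>>> {"method": "move_arm", "body": {
  "moves": [
    [1,-0.7,45,0],
    [1,-0.7,90,0],
    [1,-0.7,125,0],
    [1,-0.7,155,0],
    [1,-0.7,172,0],
    [1,-0.7,179,0],
    [1,-0.7,182.5,0],
    [1,-0.7,182.5,0],
    [1,-0.7,182.5,0]
  ]
}}

```text
t: 17.4
eef_pos: [0.5885, 0.3471, 0.0076]
ee_rot: [-3.114, -0.411, -0.003]
force: [0.1, 0.2, -0.1]
opening: 0.75
```

>>> {"method": "move_arm", "body": {
  "moves": [
    [0,0,0,0],
    [0,0,0,0],
    [0,0,0,0],
    [0,0,0,0],
    [0,0,0,0],
    [0,0,0,0],
    [0,0,-10,0],
    [0,0,-30,0],
    [0,0,-70,0],
    [0,0,-100,0],
    [0,0,-100,0],
    [0,0,-100,0]
  ],
  "gripper": 0
}}

```text
t: 18.6
eef_pos: [0.5879, 0.3471, 0.1076]
ee_rot: [-3.113, -0.411, -0.002]
force: [-0.2, 0.6, -2.3]
opening: 0.443
```

```bash
python3 -c "
from h import *
plan(.6146,-.352,.107,90); m,im=look('w11')"
```

```text
t 18.6 jaw now -74.9 row [-1.559e+02  6.820e+02 -3.000e-01] turn 0.263 rows>= 14 q7 -1.24
```

View pics/w11.png

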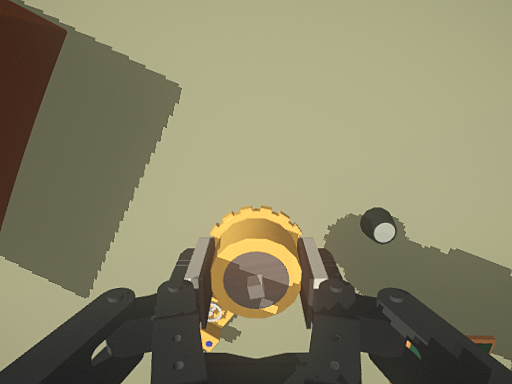

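```bash
python3 -c "
from h import *
im=cv2.imread('pics/w11.png'); m=np.load('pics/w11.npy',allow_pickle=True).item()
H,S,V=hsv(im); yy,xx=np.mgrid[:384,:512]
b=(brass(im)==0)&(xx>222)&(xx<293)&(yy>240)&(yy<312)
n,l,s,c=cv2.connectedComponentsWithStats(b.astype(np.uint8)); i=l[278,240]; print(s[i],c[i])
b=(l==i)
meas(m,b,.126,200)
# flange teeth arc (top part): bottom flange z .100-.104
pts=np.array([(u,np.argmax(brass(im)[:,u])) for u in range(222,294,4)]);print(pts[:,1])
w=world(m,pts,.104)[:,:2]*1000
A=np.c_[2*w,np.ones(len(w))]; x=np.linalg.lstsq(A,(w**2).sum(1),rcond=None)[0]; print(x[:2],np.sqrt(x[2]+x[0]**2+x[1]**2))
"
```

```text
[ 223  252   67   57 2993] [255.68760441 279.83127297]
px [256. 280.] centroid [586.3 346.5] rect [586.3 346.3] [27.7 28.1] deg -75.0 circ [586.3 346.5] 14.2
[222 215 212 213 212 207 206 206 209 209 206 207 208 212 213 213 215 222]
[591.62415945 347.8812762 ] 20.175834869334246
```

>>> {"method": "move_arm", "body": {
  "moves": [
    [-156,682,0,0.263],
    [-156,682,0,0.263],
    [-156,682,0,0.263],
    [-156,682,0,0.263],
    [-156,682,0,0.263],
    [-156,682,0,0.263],
    [-156,682,0,0.263],
    [-156,682,0,0.263],
    [-156,682,0,0.263],
    [-156,682,0,0.263],
    [-156,682,0,0.263],
    [-156,682,0,0.263],
    [-156,682,0,0.263],
    [-156,682,0,0.263],
    [-156,682,0,0.263],
    [-156,682,0,0.263],
    [-156,682,0,0.263],
    [-156,682,0,0.263]
  ]
}}

```text
t: 20.45
eef_pos: [0.6148, -0.3499, 0.1053]
ee_rot: [-3.14, -0.004, 0.001]
force: [-0.7, -0.4, -1.4]
opening: 0.446
```

```bash
python3 -c "
from h import *
plan(.6146,-.352,.0156); m,im=look('w12')
H,S,V=hsv(im);meas(m,cream(im),.008,300);meas(m,(H>5)&(H<32)&(S>100)&(V>95),.008,1500)
plan(.6146,-.352,.0156)"
```

```text
t 20.45 jaw now -89.9 row [-0.1  2.2 89.7] turn 0.0 rows>= 2 q7 -0.5
px [273. 347.] centroid [ 469.7 -364.4] rect [ 465.3 -366.7] [38.9 30.2] deg 70.6 circ [ 464.9 -366.4] 24.0
px [258. 189.] centroid [ 619.1 -351.6] rect [ 619.3 -351.4] [49.3 41.6] deg 88.7 circ [ 615.4 -351.5] 24.9
px [251. 162.] centroid [ 641.5 -316.7] rect [ 625.3 -351.3] [228.7 399.4] deg -85.9 circ [ 591.9 -353.7] 199.7
px [258. 237.] centroid [ 585.7 -350.4] rect [ 565.9 -348.6] [108.2 209.1] deg -3.2 circ [ 567.2 -337.7] 106.4
t 20.5 jaw now -89.9 row [-0.2  2.1 89.9] turn 0.0 rows>= 2 q7 -0.5
```

View pics/w12.png

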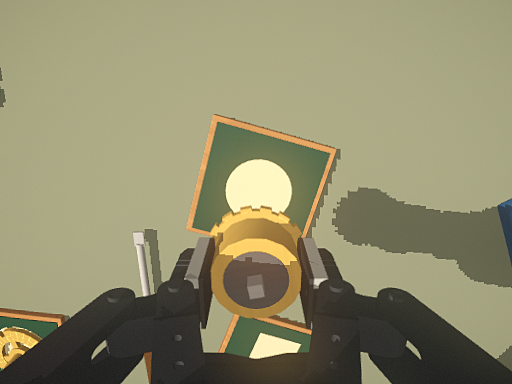

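>>> {"method": "move_arm", "body": {
  "moves": [
    [2,2,35,0],
    [2,2,65,0],
    [2,2,80,0],
    [2,2,86,0],
    [2,2,88,0],
    [2,2,89,0],
    [2,2,89.5,0],
    [2,2,90,0],
    [2,2,90,0]
  ]
}}

```text
t: 21.4
eef_pos: [0.6164, -0.3545, 0.0167]
ee_rot: [3.141, -0.0, 0.001]
force: [0.6, 0.4, -1.1]
opening: 0.446
```

>>> {"method": "move_arm", "body": {
  "moves": [
    [0.4,-2.7,-1,0],
    [0.4,-2.7,-1,0],
    [0.4,-2.7,0,0],
    [0.4,-2.7,0.6,0],
    [0.4,-2.7,1.2,0],
    [0.4,-2.7,1.6,0],
    [0.4,-2.7,1.6,0]
  ]
}}

```text
t: 22.1
eef_pos: [0.6166, -0.3515, 0.0154]
ee_rot: [-3.141, 0.0, -0.0]
force: [-1.3, 3.1, 6.9]
opening: 0.449
```

>>> {"method": "move_arm", "body": {
  "moves": [
    [0,0,0,0],
    [0,0,0,0],
    [0,0,0,0],
    [0,0,-10,0],
    [0,0,-30,0],
    [0,0,-70,0],
    [0,0,-120,0],
    [0,0,-160,0],
    [0,0,-175,0],
    [0,0,-175,0],
    [0,0,-175,0]
  ],
  "gripper": 0.75
}}

```text
t: 23.2
eef_pos: [0.6164, -0.3511, 0.1893]
ee_rot: [-3.141, 0.0, -0.0]
force: [-1.1, 0.2, 0.8]
opening: 0.749
```

```bash
python3 -c "
from h import *
m,im=look('w13'); plan(.453,.362,.19,69)
H,S,V=hsv(im); meas(m,(V>110)&(H<35)&(S>80),.008,1000)
yy,xx=np.mgrid[:384,:512]; r=np.hypot(xx-256,yy-165)<38
meas(m,brass(im)&r,.010,300)
print(cream(im)[r].sum())
cv2.imwrite('pics/c13.png',cv2.resize(im[90:250,170:340],(680,600)))
"
```

```text
t 23.25 jaw now -90.0 row [-1.632e+02 -7.127e+02 -5.000e-01] turn 0.366 rows>= 15 q7 -0.55
px [265. 301.] centroid [ 453.  -361.3] rect [ 453.7 -361.5] [93.1 95.8] deg -19.6 circ [ 453.6 -361. ] 65.6
px [256. 164.] centroid [ 615.9 -351.4] rect [ 615.9 -351.4] [92.4 92.6] deg -15.5 circ [ 615.8 -351.2] 64.3
px [256. 167.] centroid [ 613.4 -351.3] rect [ 613.4 -351.1] [49.  51.4] deg -0.1 circ [ 613.6 -351. ] 26.4
127
```

View pics/c13.png

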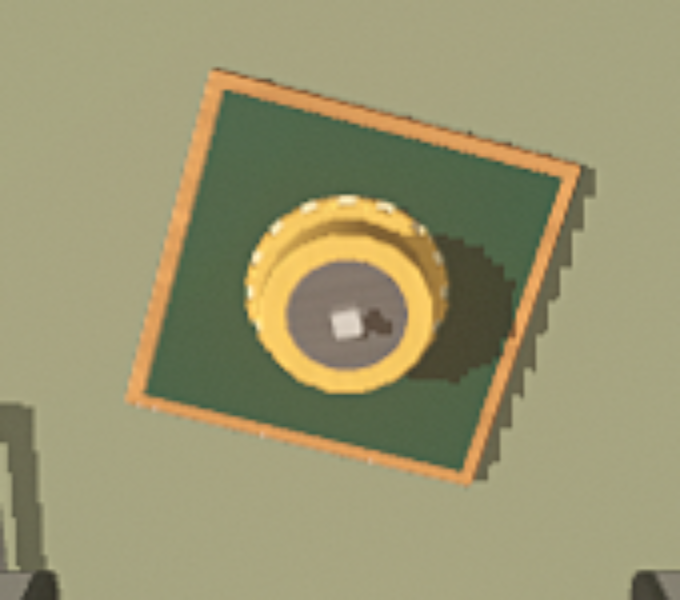

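>>> {"method": "move_arm", "body": {
  "moves": [
    [-163,-713,0,0.366],
    [-163,-713,0,0.366],
    [-163,-713,0,0.366],
    [-163,-713,0,0.366],
    [-163,-713,0,0.366],
    [-163,-713,0,0.366],
    [-163,-713,0,0.366],
    [-163,-713,0,0.366],
    [-163,-713,0,0.366],
    [-163,-713,0,0.366],
    [-163,-713,0,0.366],
    [-163,-713,0,0.366],
    [-163,-713,0,0.366],
    [-163,-713,0,0.366],
    [-163,-713,0,0.366],
    [-163,-713,0,0.366],
    [-163,-713,0,0.366],
    [-163,-713,0,0.366]
  ]
}}

```text
t: 25.05
eef_pos: [0.4537, 0.3597, 0.1889]
ee_rot: [3.087, -0.575, -0.001]
force: [0.0, 0.1, 0.8]
opening: 0.752
```

```bash
python3 -c "
from h import *
m,im=look('w14'); plan(.453,.362,.005,69)
b=cv2.morphologyEx(brass(im).astype(np.uint8),cv2.MORPH_CLOSE,np.ones((9,9)))
meas(m,b,.006,300)
cv2.imwrite('pics/c14.png',cv2.resize(im[90:250,170:340],(680,600)))
"
```

```text
t 25.1 jaw now -111.2 row [ -1.7  -2.1 184.1] turn -0.003 rows>= 4 q7 -1.89
px [251. 162.] centroid [457.1 363.7] rect [457.3 363.7] [39.7 59.6] deg -21.2 circ [457.3 363.6] 34.9
px [464.  82.] centroid [462.2 146.7] rect [450.9 123.1] [92.8 96.1] deg -80.8 circ [451.9 123.8] 64.6
```

View pics/c14.png

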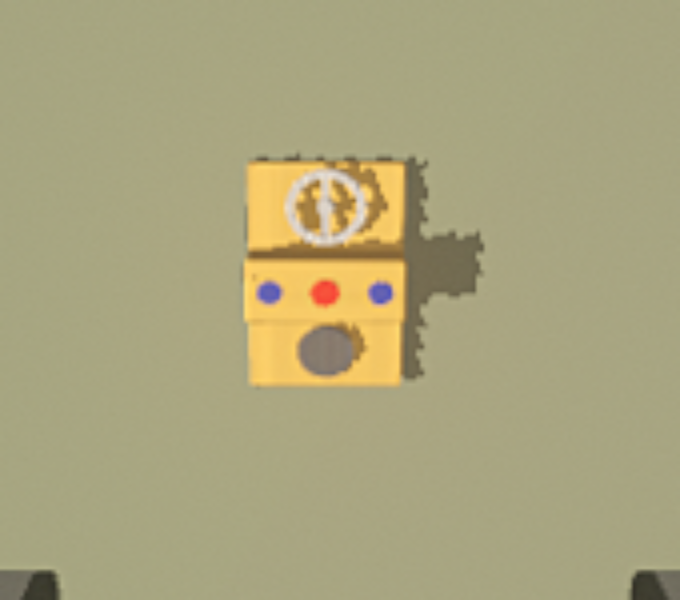

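>>> {"method": "move_arm", "body": {
  "moves": [
    [0,0,60,0],
    [0,0,60,0],
    [0,0,60,0],
    [0,0,60,0]
  ]
}}

```text
t: 25.5
eef_pos: [0.4546, 0.3608, 0.1308]
ee_rot: [-3.088, 0.574, -0.001]
force: [-0.0, 0.2, 1.5]
opening: 0.752
```

```bash
python3 -c "
from h import *
plan(.4572,.3637,.004,-111.2)"
```

```text
t 25.5 jaw now -111.1 row [  1.3  -3.5 126.8] turn 0.002 rows>= 3 q7 -1.84
```

>>> {"method": "move_arm", "body": {
  "moves": [
    [1.3,-3.5,45,0],
    [1.3,-3.5,80,0],
    [1.3,-3.5,105,0],
    [1.3,-3.5,118,0],
    [1.3,-3.5,124,0],
    [1.3,-3.5,126.5,0],
    [1.3,-3.5,126.5,0],
    [1.3,-3.5,126.5,0]
  ]
}}

```text
t: 26.3
eef_pos: [0.4568, 0.3647, 0.0041]
ee_rot: [-3.088, 0.572, -0.002]
force: [0.3, 1.1, -0.3]
opening: 0.753
```

>>> {"method": "move_arm", "body": {
  "moves": [
    [0,0,0,0],
    [0,0,0,0],
    [0,0,0,0],
    [0,0,0,0],
    [0,0,0,0],
    [0,0,0,0],
    [0,0,-10,0],
    [0,0,-30,0],
    [0,0,-70,0],
    [0,0,-100,0],
    [0,0,-100,0],
    [0,0,-100,0]
  ],
  "gripper": 0
}}

```text
t: 27.5
eef_pos: [0.4561, 0.3645, 0.1035]
ee_rot: [-3.088, 0.572, -0.0]
force: [0.4, -0.3, -0.8]
opening: 0.427
```

```bash
python3 -c "
from h import *
plan(.4533,-.3614,.105,70.2); m,im=look('w15')"
```

```text
t 27.5 jaw now -111.0 row [257.2 678.9  -2.2] turn -0.02 rows>= 15 q7 -1.82
```

>>> {"method": "move_arm", "body": {
  "moves": [
    [257,679,-2,-0.02],
    [257,679,-2,-0.02],
    [257,679,-2,-0.02],
    [257,679,-2,-0.02],
    [257,679,-2,-0.02],
    [257,679,-2,-0.02],
    [257,679,-2,-0.02],
    [257,679,-2,-0.02],
    [257,679,-2,-0.02],
    [257,679,-2,-0.02],
    [257,679,-2,-0.02],
    [257,679,-2,-0.02],
    [257,679,-2,-0.02],
    [257,679,-2,-0.02],
    [257,679,-2,-0.02],
    [257,679,-2,-0.02],
    [257,679,-2,-0.02],
    [257,679,-2,-0.02],
    [257,679,-2,-0.02],
    [257,679,-2,-0.02]
  ]
}}

```text
t: 29.55
eef_pos: [0.4535, -0.3603, 0.1047]
ee_rot: [-3.094, 0.538, 0.001]
force: [1.0, -1.0, -0.3]
opening: 0.43
```

```bash
python3 -c "
from h import *
m,im=look('w16')
meas(m,cream(im),.008,300); H,S,V=hsv(im); f=(V<130)&(H>45)&(H<95)&(S>70); meas(m,f,.008,500)
plan(.4533,-.3614,.0121,70.4)
m=np.load('pics/w13.npy',allow_pickle=True).item(); im=cv2.imread('pics/w13.png'); print(); meas(m,cream(im),.008,300)
"
```

```text
px [254. 325.] centroid [ 332.2 -316. ] rect [ 339.5 -318.3] [93.8 70.8] deg 70.2 circ [ 335.6 -317. ] 51.8
px [254. 214.] centroid [ 438.4 -352.7] rect [ 437.5 -353. ] [33.7 21.2] deg 71.4 circ [ 432.3 -351.5] 17.2
px [259. 173.] centroid [ 466.6 -366.8] rect [ 466.6 -366.8] [38.7 28.7] deg 70.2 circ [ 466.6 -366.5] 23.8
px [242. 153.] centroid [ 467.7 -371.9] rect [ 451.6 -330.7] [477.6 282.6] deg 77.2 circ [ 406.8 -313.4] 250.1
px [ 28. 282.] centroid [ 432.4 -147.2] rect [ 448.1 -130.4] [74.7 77.5] deg -3.0 circ [ 443.5 -130. ] 49.7
px [203.  21.] centroid [ 577.3 -374.7] rect [ 579.7 -365.2] [37.9 21.6] deg 74.0 circ [ 579.3 -365. ] 21.2
t 29.6 jaw now -109.7 row [ 0.2  0.8 92.8] turn -0.003 rows>= 2 q7 -0.6

px [265. 306.] centroid [ 451.1 -361.3] rect [ 450.9 -361.5] [39.  61.4] deg -19.6 circ [ 450.9 -360.9] 35.5
```

>>> {"method": "move_arm", "body": {
  "moves": [
    [-2.2,1.5,35,0],
    [-2.2,1.5,65,0],
    [-2.2,1.5,80,0],
    [-2.2,1.5,86,0],
    [-2.2,1.5,89,0],
    [-2.2,1.5,90,0],
    [-2.2,1.5,90,0],
    [-2.2,1.5,90,0]
  ]
}}

```text
t: 30.4
eef_pos: [0.4509, -0.3628, 0.0158]
ee_rot: [3.094, -0.541, 0.002]
force: [0.5, -0.5, 0.2]
opening: 0.434
```

```bash
python3 -c "
from h import *
plan(.4507,-.3613,.0121,70.3)"
```

```text
t 30.4 jaw now -109.8 row [-0.6 -1.3  3.7] turn -0.002 rows>= 1 q7 -0.5
```

>>> {"method": "move_arm", "body": {
  "moves": [
    [-0.6,-1.3,0,0],
    [-0.6,-1.3,1.5,0],
    [-0.6,-1.3,2.5,0],
    [-0.6,-1.3,3.2,0],
    [-0.6,-1.3,3.7,0],
    [-0.6,-1.3,4,0],
    [-0.6,-1.3,4,0]
  ]
}}

```text
t: 31.1
eef_pos: [0.4503, -0.3609, 0.0118]
ee_rot: [-3.094, 0.541, -0.001]
force: [-1.3, 4.1, 9.7]
opening: 0.429
```

Contact; release and rise.

>>> {"method": "move_arm", "body": {
  "moves": [
    [0,0,0,0],
    [0,0,0,0],
    [0,0,0,0],
    [0,0,-10,0],
    [0,0,-30,0],
    [0,0,-70,0],
    [0,0,-120,0],
    [0,0,-160,0],
    [0,0,-180,0],
    [0,0,-180,0],
    [0,0,-180,0],
    [0,0,-180,0]
  ],
  "gripper": 0.75
}}

```text
t: 32.3
eef_pos: [0.4498, -0.3602, 0.1899]
ee_rot: [-3.094, 0.541, 0.003]
force: [-0.0, -0.5, 0.4]
opening: 0.756
```

```bash
python3 -c "
from h import *
m,im=look('w17'); yy,xx=np.mgrid[:384,:512]; print(bot.get_obs()['eef_pos'])
b=brass(im)
meas(m,b,.008,1000)
# pad frame outer (orange) with hole -> inner blob = part
cs,h=cv2.findContours(b.astype(np.uint8),cv2.RETR_CCOMP,cv2.CHAIN_APPROX_NONE)
inner=np.zeros_like(b,np.uint8)
r=np.hypot(xx-256,yy-165)<60
n,l,s,c=cv2.connectedComponentsWithStats(b.astype(np.uint8))
for i in range(1,n):
    if s[i,4]>300: print(s[i],c[i].round())
i=l[165,256]; print(i,im[165,256])
e=cv2.morphologyEx((l==i).astype(np.uint8),cv2.MORPH_CLOSE,np.ones((9,9))) if i else b*0
print('part');meas(m,e,.014,300)
print('cream visible',(cream(im)&r).sum()); meas(m,cream(im)&r,.008,5)
H,S,V=hsv(im); f=((V>110)&r).astype(np.uint8)
fe=(H>45)&(S>70)&(V<130)&(xx>190)&(xx<320)&(yy>95)&(yy<230); print('felt');meas(m,fe,.008,500)
"
```

```text
[ 0.44975767 -0.36030344  0.18976639]
px [ 57. 232.] centroid [ 451.8 -128.6] rect [ 451.7 -128.6] [94.8 91.7] deg 86.7 circ [ 451.4 -128.8] 64.9
px [155. 185.] centroid [ 463.6 -255.7] rect [ 462.7 -255.7] [19.8 80.9] deg -3.9 circ [ 462.6 -257.6] 40.7
px [257. 159.] centroid [ 452.5 -361.8] rect [ 452.3 -361.8] [91.5 91.6] deg -19.9 circ [ 452.6 -361.7] 63.6
[133   0 107  56 852] [189.  37.]
[155   0  56  26 898] [184.  11.]
[ 209  115   97   92 1311] [258. 154.]
[ 236  134   42   61 1789] [256. 165.]
[ 133  148   44   77 1095] [155. 186.]
[   3  185  107   95 1116] [ 66. 226.]
[  25  210   58   56 2107] [ 54. 238.]
4 [ 95 194 246]
part
px [256. 164.] centroid [ 451.4 -360.6] rect [ 451.5 -360.8] [39.9 59.4] deg -19.9 circ [ 451.6 -360.3] 35.2
cream visible 435
px [309. 156.] centroid [ 438.7 -410.5] rect [ 440.4 -411.2] [ 2.5 28.9] deg -21.4 circ [ 440.  -412.3] 14.5
px [257. 146.] centroid [ 467.5 -366.4] rect [ 467.7 -366.2] [19.4 19.6] deg -19.9 circ [ 467.5 -366.4] 10.3
px [272. 132.] centroid [ 475.1 -384.6] rect [ 475.1 -384.6] [4.8 1. ] deg 70.2 circ [ 475.1 -384.6] 2.4
px [262. 132.] centroid [ 478.  -376.5] rect [ 478.  -376.5] [4.8 1. ] deg 70.1 circ [ 478.  -376.5] 2.4
px [254. 132.] centroid [ 480.9 -368.4] rect [ 480.9 -368.4] [4.8 1. ] deg 70.1 circ [ 480.9 -368.4] 2.4
px [246. 132.] centroid [ 483.5 -361.2] rect [ 483.5 -361.2] [4.8 1. ] deg 70.1 circ [ 483.5 -361.2] 2.4
felt
px [226. 163.] centroid [ 452.6 -327.2] rect [ 460.  -332.7] [21.2 78.2] deg -21.6 circ [ 460.6 -330.5] 39.5
px [291. 157.] centroid [ 439.2 -393.6] rect [ 442.  -388.2] [26.5 81.6] deg -19.8 circ [ 442.  -388.3] 42.6
```

```bash
python3 -c "
from h import *
m,im=look('top1','top'); a=cv2.imread('pics/top0.png')
for n,(x0,y0,x1,y1) in dict(dish=(238,190,275,228),driver=(352,192,372,262)).items():
    A=a[y0:y1,x0:x1].astype(int);B=im[y0:y1,x0:x1].astype(int); print(n,abs(A-B).mean(),(abs(A-B).max(2)>40).sum())
bot.hand_in(); print(bot.get_obs()['t'])"
```

```text
dish 5.213134186818397 0
driver 15.493809523809524 261
the job is handed in; nothing more can be done
the job is handed in; nothing more can be done
```

All four parts are on their matching pads, and the job was handed in at about 32 s. Each was lowered until light contact (2.5–10 N) and then released.

| Part | Last check (wrist camera) |
|---|---|
| Count wheel | About 1 mm off the pad centre |
| Fly fan | Within about 1 mm by arm position; the outline was almost wholly covered, and the jaw angle matched the pad's |
| Spring barrel | Outline showed evenly between the teeth, so roughly 1 mm. A coarser blob reading gave 2.5 mm, but the height of the drum skews it. |
| Platform escapement | About 1.2 mm off, yaw the same as the pad's at −19.9° |

**Dish:** it looked the same in the top view before and after.

**Screwdriver:** the checks disagreed. The top view changed around it (261 pixels), which I put down to the arm's shadow. Wrist readings of the handle taken before and after the last two placements agreed to about 2 mm, and the arm never went near it.

The picture limit was reached before the platform was placed, so I checked that one by measurement only.

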